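# Fit the nested lids to the stud tin and lift off the outer cover

### The job

Pick up the nested pair of lids from the wooden ring stand by the pale post of the inner lid, gently lower them together onto the blue tin of brass studs until the cork plug is fully seated in its mouth, and let go. Then, so that the fit of the plug can be inspected, grip the black collar of the red outer lid and lift that lid alone straight up off the tin, leaving the inner lid seated and undisturbed. Finish while still holding the red lid level and still above the tin, with its skirt completely clear of the top of the post; do not shove the tin about, and leave the other things on the bench alone.

Things in the scene. Friction and masses are not known exactly. Their poses are not given: they have to be found in the camera images.
- tin: Open round blue tin part-filled with brass studs (they belong to it, top at most 40 mm above the bench). Outside diameter 92 mm, height 80 mm, wall 4 mm: the mouth is 84 mm across, its rim 80 mm above the bench. Loose, about 0.9 kg. Origin: centre of the underside on the bench, z up.
- stand: Dark wooden ring stand fixed to the bench, open at the top: outside diameter 92 mm, mouth 84 mm, height 40 mm. The nested lids rest on its rim at the start, hiding it from above. Origin: centre of the underside, z up.
- inner_lid: Inner lid, 0.12 kg (sizes in mm): wooden flange disc, diameter 104, 5 thick, resting on a rim; below it a cork plug, diameter 78 tapering to 66, 25 deep; on top a pale wooden post, diameter 16, its top 63 above the origin. Origin: centre of the flange's underside, 80 above the tin's origin when fully seated, 40 above the stand's at the start. z up.
- outer_lid: Red cover lying loose on the inner lid, 0.16 kg (sizes in mm): plate 4 thick, diameter 124; skirt, inside diameter 116, to 22 below the plate's underside; black collar, outside diameter 34, 4 to 30 above the origin; bore 24 through it, round the post, which stands 28 above the collar. Lifting the post lifts both lids. Origin: centre of the plate's underside, 5 above the inner lid's. z up.
- glue: Bystander, not to be disturbed: white glue bottle with orange cap, diameter 60, 150 tall (mm).
- wax_tin: Bystander, not to be disturbed: small closed green and steel can, diameter 68, 45 tall (mm).
- hammer: Bystander, not to be disturbed: hammer lying on the bench.
- screwdriver: Bystander, not to be disturbed: screwdriver with red handle, lying on the bench.
- tape_roll: Bystander, not to be disturbed: pale round roll, diameter 70, 24 tall (mm).
- cork_block: Bystander, not to be disturbed: cork sanding block 100 x 60 x 35 (mm).
Mind the look-alikes: they are no part of the job. Leave any pink look-alike of the tin alone. There is more than one size of the outer_lid; the job needs the smaller.

How it is judged:
By the outcome, as a careful person would: the job done as asked, in the order asked, and still so for the second after the job is handed in, while the arm keeps its last pose, push and grip.
It also fails if it takes over 48 s, if anything falls off the work surface, if the arm or the gripper's body presses on something with over 40 N, if the wrist force passes 120 N, or if a joint passes its speed limit or range.

### The arm

A 6-joint arm with a two-finger parallel gripper is mounted at the origin on the work surface. World frame = base frame: x ahead of the robot, y to its left, z up, the work surface at z = 0. Lengths are in m, angles in rad, forces in N, time in s.
With the tool pointing down it reaches from about 0.325 to 0.85 m from the base axis. Payload 15.5 kg.
Tool frame: the origin (TCP) lies midway between the tips of the shut fingers; the grasp point (between the pads) lies 19 mm behind it (bot.hold_point_z is the distance from the TCP to the grasp point, in m); z points along the fingers, y is the line along which they close (so a half turn about z gives the same grasp; the last joint's range is limited). The gripper opens to 91 mm and grips with 3 to 60 N. Pads are 32 mm wide; open, the fingers measure 118 mm over their backs; the gripper's body (76 mm by 178 mm) begins 60 mm behind the grasp point.
Start: joints at [-1.381, 0.494, 1.345, -0, 1.302, -0.096], TCP at [0.176, -0.6, 0.191] pointing down, gripper open.
Joint ranges: [-2.91, 2.91], [-0.82, 2.16], [0.22, 2.67], [-1.22, 4.37], [0.12, 2.79], [-3.08, 3.08]. Speed limits (rad/s): [1.89, 1.89, 2.57, 3.01, 3.01, 3.01].

### API

Orientations are given as a rotation vector (axis times angle).
In Python, from plant import bot gives the robot as it stands.
- The arm moves only by the tool drive_tool, never from a script. Its argument "series" is one flat list of numbers, 5 for each row, row after row: the closure, from -1 (fully open) to 1 (shut), then the shift along the tool's x, y, z in units of 60 mm (1.0 is 60 mm), then the turn about the tool's z in units of 5 degrees (1.0 is 5 degrees). A call has 1 to 20 rows; each row is the pose to reach, as a shift and turn from the pose commanded when the call began, along the tool's axes at that moment; what a row does not reach only later rows make up. A row lasts 1/8 s, in which the tool goes at most 62.5 mm and 10.7 degrees, less where a joint would pass 70% of its speed; a pose out of reach is approached as far as the arm can. A call with a gripper value outside its range is refused whole. The fingers move at their own pace and stop on an object; the grip force is fixed at half the most. Time passes only in rows, so rows that repeat a pose let the fingers close. It gives the time, the measured TCP pose, the force, the opening and the grip force at its end, in the units of the state.
- bot.get_state(): the state, without advancing time (a new reading comes with each control period).
- bot.get_image(name): name is "scene" or "side" or "wrist"; returns a dict with "color" (420x560x3 uint8, red, green, blue), "camera_matrix" (3x3 intrinsics, pixels), "D" ([k1, k2, p1, p2, k3] as OpenCV has them; the pictures are not rectified), "rvec" (rotation vector, rad) and "tvec" (3), from world to camera coordinates, as OpenCV has them. Camera axes: x right, y down, z forward; pixel columns grow to the right and rows downward; lengths in m; the calibration is good to about 2 mm. A picture is of the moment at which its call begins. There is no depth.
- bot.hand_in(): hands the job in; it is judged then, once.
Trained networks look in the newest picture that a camera, given by its name, has taken for a name from the list of things; names that differ only in an ending like _2 or _b are one class to them, and where a whole thing is asked for, a point or a joint stands for the part that bears it (a point fixed in the world has none). Each returns a list of dicts, best first, with "p" (0 to 1); they miss things now and then, are a little off and sometimes report something else, mostly with a low value. They report only what shows in the picture. A call takes as long as a camera call. They do not tell look-alikes from the thing itself.
- bot.search_frame(camera, target): "extent" ([left, top, width, height] in pixels, round what is visible of it).
- bot.silhouettes(camera, target): "mask" (420x560 bool, what is visible of it) and "extent" ([left, top, width, height] in pixels, round what is visible of it).
The state is a dict: "t": time; "joints": joint angles; "dq": joint speeds; "joint_torque": joint torques, N m; "ee_pos": TCP position; "orientation": TCP orientation; "ft_force": force on the tool from outside, world axes, zero at the start; "moment": the same for the moment, N m; "gripper_width": finger opening in m; "gripper_force": force on a finger pad.
Only numpy, scipy, OpenCV 4.12 (cv2) and the standard library are available. Lean on these libraries where they do the work, as an engineer would, in place of code of your own. Each camera call takes 0.05 s, during which the arm holds its last target. There are 200 camera calls.

## Working session

There is one attempt and no reset: what is moved stays moved. The work goes in short steps, Python scripts to look and compute and a tool call to move; the robot and the scene stay as the last step left them, time stands still between calls to the robot, and variables do not carry over. Pictures are saved under pics/ and viewed, at most 10 in all, crops included, and the job is handed in when it is done.

Besides the shell and the picture viewer there is one more tool, called after "Request:" by a JSON object that holds its "name" and its "arguments", one argument or row to a line. drive_tool: Moves the arm, as the interface text tells. Its arguments: {"type":"object","properties":{"series":{"type":"array","items":{"type":"number"}}},"required":["series"]}

```bash
mkdir -p pics; cat > h.py <<'E'
import numpy as np, cv2
from plant import bot
def snap(c,n):
    d=bot.get_image(c); cv2.imwrite(f'pics/{n}.png',d['color'][:,:,::-1]); return d
def ray(d,uv):
    R=cv2.Rodrigues(np.array(d['rvec'],float))[0]; t=np.array(d['tvec'],float).ravel()
    n=cv2.undistortPoints(np.array([[uv]],float),np.array(d['camera_matrix']),np.array(d['D']))[0,0]
    return -R.T@t, R.T@np.array([n[0],n[1],1])
def atz(d,uv,z):
    o,v=ray(d,uv); return o+v*(z-o[2])/v[2]
def proj(d,P):
    return cv2.projectPoints(np.array(P,float).reshape(-1,3),np.array(d['rvec'],float),np.array(d['tvec'],float),np.array(d['camera_matrix']),np.array(d['D']))[0].reshape(-1,2)
E
python3 - <<'E'
from h import *
a=snap('scene','s0');b=snap('side','d0')
for c,d in(('scene',a),('side',b)):
    print(c,'cam',ray(d,(280,210))[0].round(3))
    for n in('tin','inner_lid','outer_lid','stand'):
        for r in bot.search_frame(c,n): print(n,round(r['p'],2),np.round(r['extent'],1))
cv2.imwrite('pics/both0.png',np.hstack([cv2.resize(x['color'],(400,300)) for x in(a,b)])[:,:,::-1])
print(bot.get_state())
E
```

```text
scene cam [ 1.073 -1.034  0.962]
tin 0.94 [261.5 296.6  35.9  43.6]
tin 0.74 [192.3 307.9  31.4  31.3]
tin 0.7 [240.7 244.2  33.2  40.2]
inner_lid 0.39 [285.5 191.4   8.5   9.9]
outer_lid 0.57 [272.6 197.9  35.   26.1]
outer_lid 0.56 [217.9 182.   49.1  35.3]
stand 0.6 [279.3 221.    6.    5.6]
side cam [0.285 1.08  0.89 ]
tin 0.94 [270.2 154.7  26.1  34.5]
tin 0.68 [237.5 128.5  24.4  33.7]
outer_lid 0.82 [307.5 228.   65.   51. ]
{'t': 0.5, 'joints': array([-1.38149246e+00,  4.93640067e-01,  1.34553388e+00,  3.26302201e-05,
        1.30251385e+00, -9.54523585e-02]), 'dq': array([-0.00097842, -0.0010893 ,  0.00056666, -0.00249551, -0.00025504,
       -0.00039509]), 'joint_torque': array([ 9.04570188e-04, -8.78096437e+01, -3.82018733e+01,  7.06491340e-02,
        4.51148325e-02, -1.39439010e-05]), 'ee_pos': array([ 0.17561537, -0.59979343,  0.19117854]), 'orientation': array([-3.10971036e+00, -4.45757204e-01, -4.23554666e-05]), 'ft_force': array([-0.38309238, -1.22622861, -0.45619728]), 'moment': array([-0.03904952, -0.09941062,  0.00757983]), 'gripper_force': 0.0, 'gripper_width': 0.09125637698627465}
```

View pics/s0.png

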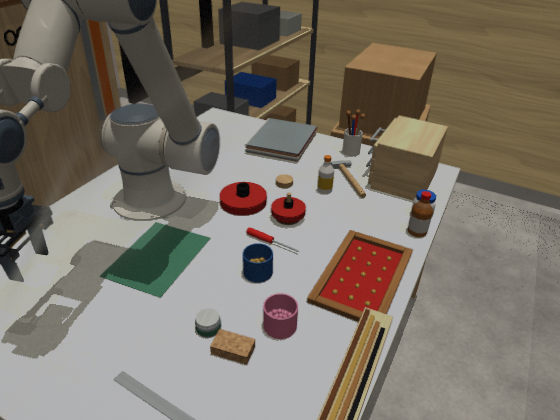

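View pics/d0.png

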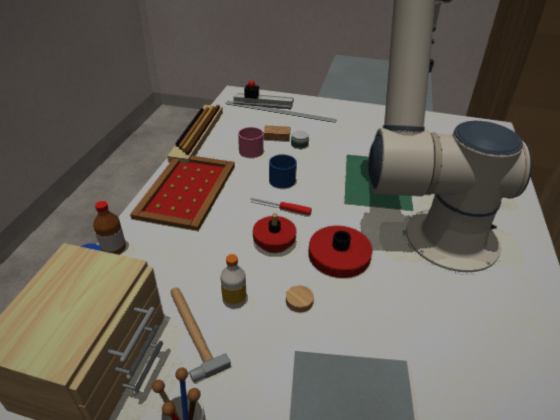

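The blue tin is at scene (258,263) / side (283,171), and the pink look-alike is at (280,315) / (251,142). There are two red lids: the small one with a pale post at (288,208) / (274,233), and the large one without a post at (243,197) / (340,250). The job needs the small one and the blue tin. I'll measure both and check them in a crop.

```bash
cat > fit.py <<'E'
from h import *
from scipy.optimize import least_squares
A=np.linspace(0,2*np.pi,60)
def cyl(x,y,parts):
    return [np.c_[x+r*np.cos(A),y+r*np.sin(A),0*A+z] for r,z in parts]
def hull(d,x,y,segs):
    pts=np.vstack([proj(d,c) for c in cyl(x,y,segs)]); return cv2.convexHull(pts.astype(np.float32))[:,0]
def ext(p): return np.r_[p.min(0),p.max(0)]
def cmask(d,kind,win):
    h=cv2.cvtColor(d['color'],cv2.COLOR_RGB2HSV).astype(int); H,S,V=h[...,0],h[...,1],h[...,2]
    m=((H<8)|(H>172))&(S>150)&(V>50) if kind=='red' else (H>98)&(H<125)&(S>110)&(V>20)
    w=np.zeros_like(m); x0,y0,x1,y1=win; w[y0:y1,x0:x1]=1; m&=w
    n,l,s,_=cv2.connectedComponentsWithStats(m.astype(np.uint8)); i=1+np.argmax(s[1:,4])
    return s[i,:4]
def fit(obs,segs,x0):
    def f(p):
        r=[]
        for d,s in obs:
            e=ext(hull(d,p[0],p[1],segs)); o=np.array([s[0]-.5,s[1]-.5,s[0]+s[2]-.5,s[1]+s[3]-.5]); r+=list((e-o)[[0,2,3]])
        return np.array(r)
    q=least_squares(f,x0); return q.x,f(q.x)
E
python3 - <<'E'
from fit import *
a=bot.get_image('scene');b=bot.get_image('side')
T=[(.046,0),(.046,.08)];L=[(.062,.023),(.062,.049)]
ot=[(a,cmask(a,'blue',(235,238,280,285))),(b,cmask(b,'blue',(262,150,303,192)))]
ol=[(a,cmask(a,'red',(268,190,312,228))),(b,cmask(b,'red',(248,212,302,256)))]
print([o[1] for o in ot+ol])
for n,o,s,k in(('tin',ot,T,(258,263)),('lid',ol,L,(288,208))):
    x0=atz(a,k,.04)[:2]; x,r=fit(o,s,x0); print(n,x0.round(3),x.round(4),r.round(1))
    for d in(a,b):
        print([fit([(d,q)],s,x0)[0].round(4) for dd,q in o if dd is d])
for n,k in(('glue',(326,190)),('bigL',(243,200)),('pink',(280,330)),('driver',(262,238)),('driverend',(297,251)),('small cork',(285,182))): print(n,atz(a,k,.01).round(3))
c1=cv2.resize(a['color'][170:290,205:345],None,fx=2.85,fy=2.85,interpolation=cv2.INTER_CUBIC)
c2=cv2.resize(b['color'][140:260,230:370],None,fx=2.85,fy=2.85,interpolation=cv2.INTER_CUBIC)
cv2.imwrite('pics/crop1.png',np.hstack([c1,c2])[:,:,::-1])
E
```

```text
[array([243, 244,  30,  38], dtype=int32), array([270, 155,  26,  33], dtype=int32), array([272, 197,  33,  26], dtype=int32), array([253, 217,  43,  33], dtype=int32)]
tin [ 0.561 -0.151] [ 0.5615 -0.1506] [-0.1  0.9  1.8 -2.  -0.1  0.4]
[array([ 0.5615, -0.1506])]
[array([ 0.5615, -0.1506])]
lid [0.51  0.152] [0.5104 0.1496] [-1.4  0.9  0.2 -0.6  0.1  0. ]
[array([0.5104, 0.1517])]
[array([0.5104, 0.1496])]
glue [0.566 0.372 0.01 ]
bigL [0.322 0.154 0.01 ]
pink [ 0.727 -0.323  0.01 ]
driver [ 0.495 -0.008  0.01 ]
driverend [ 0.626 -0.011  0.01 ]
small cork [0.401 0.345 0.01 ]
```

View pics/crop1.png

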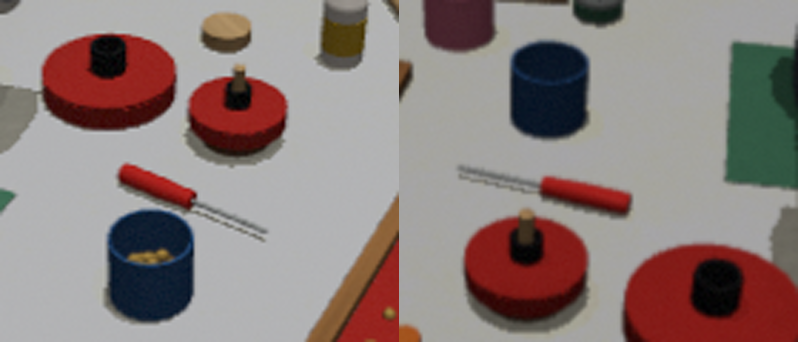

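The crop confirms the small lid has the pale post and the big one has no post, and the tin is blue with studs. The optimiser's steps were too fine to move, so I'll refit with a coarser step and work out the first move.

```bash
sed -i 's/least_squares(f,x0)/least_squares(f,x0,diff_step=2e-3)/' fit.py; cat >> h.py <<'E'
def go(xyz):
    s=bot.get_state(); R=cv2.Rodrigues(s['orientation'])[0]
    return (R.T@(np.array(xyz)-s['ee_pos'])/.06).round(3)
E
python3 - <<'E'
from fit import *
a=bot.get_image('scene');b=bot.get_image('side')
T=[(.046,0),(.046,.08)];L=[(.062,.023),(.062,.049)]
ot=[(a,cmask(a,'blue',(235,238,280,285))),(b,cmask(b,'blue',(262,150,303,192)))]
ol=[(a,cmask(a,'red',(268,190,312,228))),(b,cmask(b,'red',(248,212,302,256)))]
for n,o,s,k in(('tin',ot,T,(258,263)),('lid',ol,L,(288,208))):
    x0=atz(a,k,.04)[:2]; x,r=fit(o,s,x0); print(n,x.round(4),r.round(1),[fit([q],s,x0)[0].round(4) for q in o])
print(cv2.Rodrigues(bot.get_state()['orientation'])[0].round(3))
print(go([.51,.15,.21]), go([.47,.10,.26]))
E
```

```text
tin [ 0.5577 -0.1476] [-0.7  0.3  0.8 -1.1  0.8  1.1] [array([ 0.5565, -0.1444]), array([ 0.5588, -0.1544])]
lid [0.5108 0.1478] [-1.5  0.8  0.5 -0.6  0.1  0.5] [array([0.5103, 0.1515]), array([0.5108, 0.1454])]
[[ 0.96   0.281 -0.   ]
 [ 0.281 -0.96   0.   ]
 [-0.    -0.    -1.   ]]
[  8.86  -10.428  -0.313] [ 7.986 -9.816 -1.146]
```

```bash
python3 -c "
from h import *
print(go([.52,-.15,.28]))"
```

```text
[ 7.615 -5.583 -1.48 ]
```

Request:
{"name": "drive_tool", "arguments": {
  "series": [-1, 7.6, -5.6, -1.5, 0, -1, 7.6, -5.6, -1.5, 0, -1, 7.6, -5.6, -1.5, 0, -1, 7.6, -5.6, -1.5, 0, -1, 7.6, -5.6, -1.5, 0, -1, 7.6, -5.6, -1.5, 0, -1, 7.6, -5.6, -1.5, 0, -1, 7.6, -5.6, -1.5, 0, -1, 7.6, -5.6, -1.5, 0, -1, 7.6, -5.6, -1.5, 0, -1, 7.6, -5.6, -1.5, 0, -1, 7.6, -5.6, -1.5, 0]
}}

```text
t: 2.2
ee_pos: [0.518, -0.1503, 0.281]
orientation: [-3.11, -0.444, 0.001]
ft_force: [1.1, -0.9, -1.1]
gripper_width: 0.0913
gripper_force: 0.0
```

```bash
python3 - <<'E'
from h import *
d=snap('wrist','w1'); s=bot.get_state(); print(s['t'],s['ee_pos'],s['joints'].round(2),ray(d,(280,210)))
print(proj(d,[[.5577,-.1476,.08],[.5577,-.1476,0]]))
print(go([.48,.13,.28]),go([.5108,.1478,.25]))
E
```

```text
2.25 [ 0.51798185 -0.15036093  0.28100275] [-0.39  0.29  1.42 -0.    1.43  0.89] (array([ 0.59400801, -0.12743242,  0.47408865]), array([-0.26408859, -0.09885096, -0.95968336]))
[[280.83102831 152.91420733]
 [279.62992051 147.41982589]]
[ 0.698 -4.663  0.017] [ 1.274 -4.805  0.517]
```

View pics/w1.png

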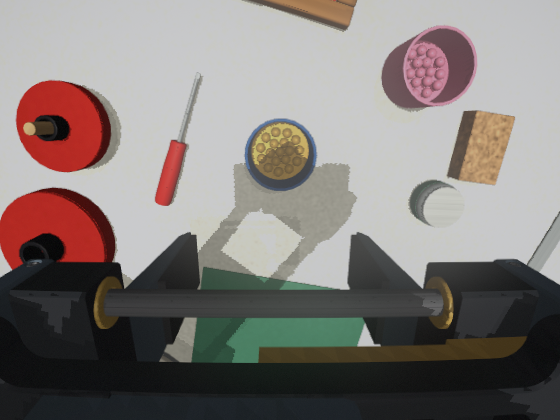

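The wrist view shows the blue tin at about (281,154) and the small lid at (63,126), with the post tip at (32,129). I'll fit the tin and lid from this picture.

```bash
cat >> fit.py <<'E'
def fit4(d,s,segs,x0):
    o=np.array([s[0]-.5,s[1]-.5,s[0]+s[2]-.5,s[1]+s[3]-.5])
    f=lambda p: ext(hull(d,p[0],p[1],segs))-o
    q=least_squares(f,x0,diff_step=2e-3); return q.x.round(4),f(q.x).round(1)
E
python3 - <<'E'
from fit import *
d=bot.get_image('wrist')
m=cmask(d,'blue',(235,108,328,200));print(m,fit4(d,m,[(.046,0),(.046,.08)],[.5577,-.1476]))
m=cmask(d,'red',(5,70,115,180));print(m,fit4(d,m,[(.062,.023),(.062,.049)],[.5108,.1478]))
E
```

```text
[246 136   6  16] (array([ 0.553 , -0.1066]), array([-33.8, -26.4,  33.5,  31.9]))
[16 81 94 91] (array([0.5044, 0.1548]), array([-1. , -0.8,  1. ,  1. ]))
```

Request:
{"name": "drive_tool", "arguments": {
  "series": [-1, 0.7, -4.6, 0, 0, -1, 0.7, -4.6, 0, 0, -1, 0.7, -4.6, 0, 0, -1, 0.7, -4.6, 0, 0, -1, 0.7, -4.6, 0, 0, -1, 0.7, -4.6, 0, 0]
}}

```text
t: 3.05
ee_pos: [0.4811, 0.1283, 0.2812]
orientation: [-3.109, -0.448, 0.0]
ft_force: [0.3, 0.0, -0.5]
gripper_width: 0.0907
gripper_force: 0.0
```

```bash
python3 - <<'E'
from fit import *
d=snap('wrist','w2'); print(bot.get_state()['ee_pos'],proj(d,[[.51,.148,.049],[.51,.148,.103],[.51,.148,.075]]))
c=proj(d,[[.51,.148,.049]])[0].astype(int)
m=cmask(d,'red',(max(c[0]-62,0),max(c[1]-62,0),c[0]+62,c[1]+62));print(m,fit4(d,m,[(.062,.023),(.062,.049)],[.5108,.1478]))
cv2.imwrite('pics/w2c.png',cv2.resize(d['color'][c[1]-75:c[1]+75,c[0]-90:c[0]+90],None,fx=4,fy=4,interpolation=cv2.INTER_CUBIC)[:,:,::-1]); print('crop origin',c-[90,75])
E
```

```text
[0.48141462 0.12727997 0.28117447] [[266.17703986 154.80465779]
 [265.13943967 159.72941461]
 [265.71136774 157.01455045]]
[217 112  88  87] (array([0.505 , 0.1547]), array([-1.4, -1.9,  1.4,  2.4]))
crop origin [176  79]
```

View pics/w2c.png

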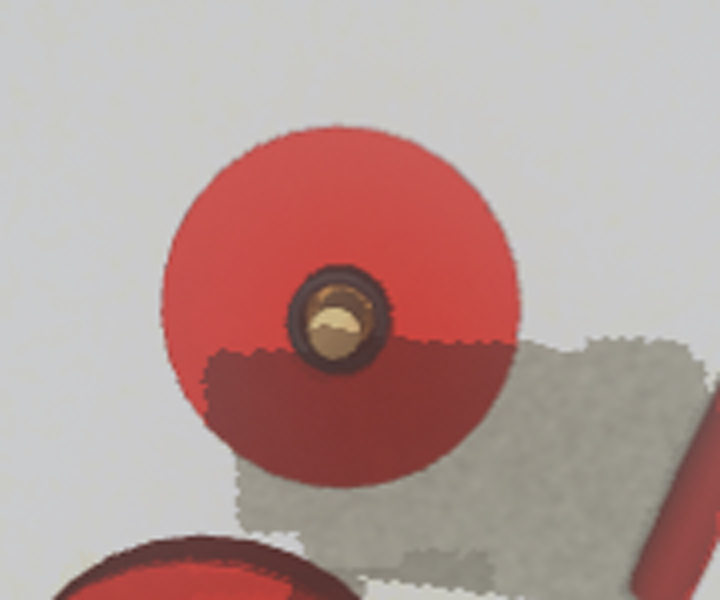

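The lid circle is centred at about (261,155.5) px and the post top at (259.6,160.7). That puts the lid about 7 mm from where the far cameras placed it. I'll refit the tin from w1 and refine the post position closer in.

```bash
python3 - <<'E'
from fit import *
d=bot.get_image('wrist'); s=bot.get_state()
def T(R,t): M=np.eye(4);M[:3,:3]=R;M[:3,3]=np.ravel(t);return M
rod=lambda v:cv2.Rodrigues(np.array(v,float))[0]
CW=T(rod(d['rvec']),d['tvec']); X=CW@T(rod(s['orientation']),s['ee_pos'])
W=X@np.linalg.inv(T(rod([-3.11,-.444,.001]),[.51798,-.15036,.281]))
d1=dict(d,rvec=cv2.Rodrigues(W[:3,:3])[0],tvec=W[:3,3])
print(proj(d1,[.5577,-.1476,.08]),'should be 280.8 152.9')
im=cv2.imread('pics/w1.png'); h=cv2.cvtColor(im,cv2.COLOR_BGR2HSV)
print(h[154,240:252].tolist(),h[154,308:322].tolist())
m=((h[...,0]>95)&(h[...,0]<130)&(h[...,1]>80)).astype(np.uint8); m[:105]=0;m[200:]=0;m[:,:235]=0;m[:,330:]=0
ys,xs=np.nonzero(m); print(len(xs),xs.min(),xs.max(),ys.min(),ys.max())
o=(xs.min(),ys.min(),np.ptp(xs)+1,np.ptp(ys)+1); print(fit4(d1,o,[(.046,.0),(.046,.08)],[.5577,-.1476]))
print(go([.505,.1547,.16]),d['camera_matrix'][0,0])
E
```

```text
[[281.3588249  152.86945345]] should be 280.8 152.9
[[0, 0, 201], [120, 1, 202], [120, 1, 202], [110, 4, 197], [110, 18, 170], [108, 110, 155], [109, 107, 150], [110, 63, 105], [110, 18, 84], [111, 22, 83], [113, 12, 83], [18, 53, 105]] [[20, 98, 143], [107, 22, 81], [113, 25, 82], [109, 25, 82], [114, 16, 80], [109, 57, 99], [109, 102, 140], [108, 113, 156], [109, 45, 169], [107, 9, 193], [120, 1, 201], [120, 1, 201], [60, 1, 201], [30, 1, 200]]
339 245 315 119 189
(array([ 0.5544, -0.1468]), array([-0.9, -1.1,  0.9,  1.3]))
[ 0.505 -0.34   2.02 ] 309.4596142412463
```

Request:
{"name": "drive_tool", "arguments": {
  "series": [-1, 0.5, -0.34, 1.5, 0, -1, 0.5, -0.34, 2.0, 0, -1, 0.5, -0.34, 2.0, 0, -1, 0.5, -0.34, 2.0, 0]
}}

```text
t: 3.65
ee_pos: [0.5055, 0.1545, 0.1629]
orientation: [3.11, 0.444, 0.002]
ft_force: [-0.9, -0.9, 0.3]
gripper_width: 0.0912
gripper_force: 0.0
```

```bash
python3 - <<'E'
from fit import *
d=snap('wrist','w3'); s=bot.get_state(); print(s['ee_pos'],proj(d,[[.505,.1547,.049],[.505,.1547,.103],[.505,.1547,.075]]))
m=cmask(d,'red',(120,60,440,420));print(m,fit4(d,m,[(.062,.023),(.062,.049)],[.505,.1547]))
R=cv2.Rodrigues(s['orientation'])[0]
print(R.T@(np.array([.505,.1547,.1])-s['ee_pos']))
E
```

```text
[0.50585726 0.15472561 0.16346031] [[273.80801828 200.64530493]
 [273.88447124 216.41965552]
 [273.84146783 207.54201212]]
[220 141 111 101] (array([0.5104, 0.155 ]), array([-5.2, -8.3,  5.2, 10.1]))
[-0.00100611 -0.00024177  0.06345767]
```

View pics/w3.png

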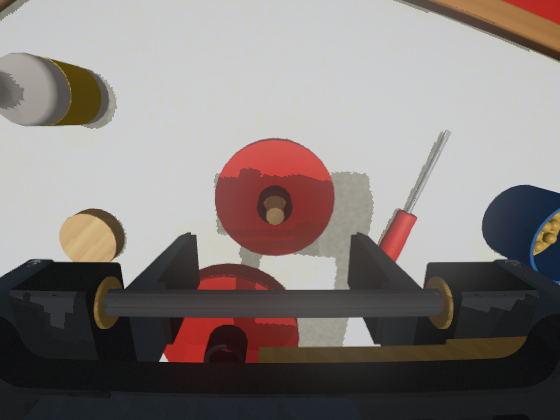

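The post top at (276,215) sits between the fingers and within 2 px of the prediction. I'll descend to a TCP height of about 0.079, which puts the tips just above the collar, and then close.

Request:
{"name": "drive_tool", "arguments": {
  "series": [-1, 0, 0, 0.7, 0, -1, 0, 0, 1.1, 0, -1, 0, 0, 1.3, 0, -1, 0, 0, 1.36, 0, -1, 0, 0, 1.36, 0, -1, 0, 0, 1.36, 0]
}}

```text
t: 4.45
ee_pos: [0.5052, 0.1555, 0.0805]
orientation: [-3.11, -0.446, -0.002]
ft_force: [0.2, -0.3, 0.5]
gripper_width: 0.0911
gripper_force: 0.0
```

Request:
{"name": "drive_tool", "arguments": {
  "series": [1, 0, 0, 0, 0, 1, 0, 0, 0, 0, 1, 0, 0, 0, 0, 1, 0, 0, 0, 0, 1, 0, 0, 0, 0, 1, 0, 0, 0, 0, 1, 0, 0, 0, 0, 1, 0, 0, 0, 0]
}}

```text
t: 5.45
ee_pos: [0.5047, 0.1553, 0.0796]
orientation: [3.11, 0.446, 0.0]
ft_force: [0.6, -0.8, 0.0]
gripper_width: 0.0141
gripper_force: 7.8
```

Request:
{"name": "drive_tool", "arguments": {
  "series": [1, 0, 0, 0, 0, 1, 0, 0, 0, 0, 1, 0, 0, -0.1, 0, 1, 0, 0, -0.2, 0, 1, 0, 0, -0.3, 0, 1, 0, 0, -0.3, 0]
}}

```text
t: 6.2
ee_pos: [0.5049, 0.1555, 0.0981]
orientation: [-3.11, -0.446, -0.001]
ft_force: [-0.5, 0.1, 0.4]
gripper_width: 0.0006
gripper_force: 0.0
```

The gripper shut on nothing, so I'll look.

```bash
python3 - <<'E'
from fit import *
d=snap('wrist','w4');a=snap('scene','s4');b=snap('side','d4')
A_=cv2.resize(a['color'][150:250,230:350],(480,400),interpolation=cv2.INTER_CUBIC);B_=cv2.resize(b['color'][190:270,230:310],(320,320),interpolation=cv2.INTER_CUBIC)
w=cv2.resize(d['color'][100:400,100:460],(320,267));c=np.zeros((590,800,3),np.uint8);c[:400,:480]=A_;c[:320,480:]=B_;c[321:588,480:]=w
cv2.imwrite('pics/m4.png',c[:,:,::-1])
E
```

```text
(no output)
```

View pics/m4.png

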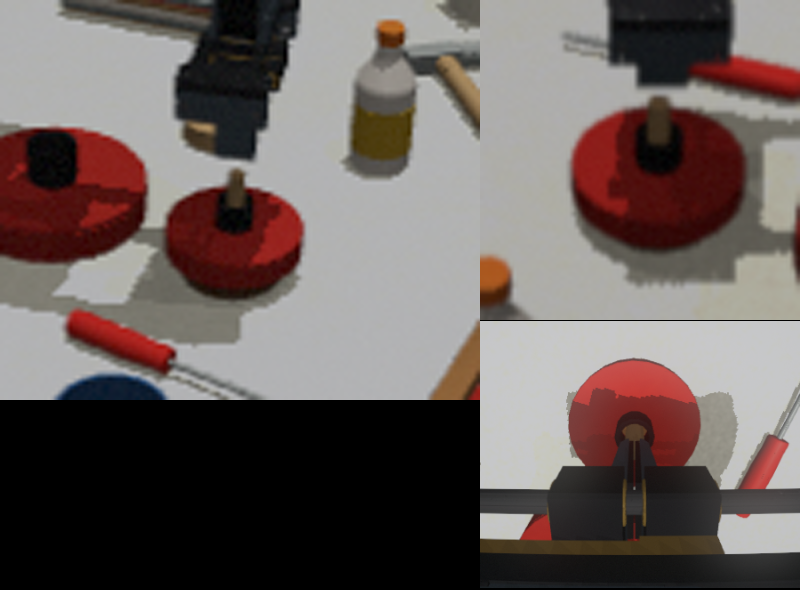

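The closed fingertips hang above the post top in both far views: scene tip (288.7,189) against post top (289.2,192.5), side tip (275,211) against (274.3,214). The heights look inconsistent, so I'll triangulate both.

```bash
python3 - <<'E'
from fit import *
a=bot.get_image('scene');b=bot.get_image('side');w=bot.get_image('wrist'); s=bot.get_state();print(s['ee_pos'],s['gripper_width'])
def tri(obs):
    M=np.zeros((3,3));v=np.zeros(3)
    for d,uv in obs:
        o,r=ray(d,uv); r/=np.linalg.norm(r);P=np.eye(3)-np.outer(r,r);M+=P;v+=P@o
    x=np.linalg.solve(M,v); return x.round(4),[(proj(d,x)[0]-uv).round(1) for d,uv in obs]
print('tip',tri([(a,(288.7,189.2)),(b,(275,211))]))
print('post',tri([(a,(289.2,192.5)),(b,(274.3,214.2))]))
for n,P in(('tcp',s['ee_pos']),('posttop?',[.505,.1547,.103])): print(n,*[proj(d,P)[0].round(1) for d in(a,b,w)])
# free-height lid fit using all cameras: x,y,z
ol=[(a,cmask(a,'red',(268,190,312,228))),(b,cmask(b,'red',(248,212,302,256)))]
def f(p):
    r=[]
    for d,q in ol:
        o=np.array([q[0]-.5,q[1]-.5,q[0]+q[2]-.5,q[1]+q[3]-.5]); r+=list(ext(hull(d,p[0],p[1],[(.062,p[2]-.022),(.062,p[2]+.004)]))-o)
    return np.array(r)
q=least_squares(f,[.51,.15,.045],diff_step=5e-3);print('lid free z',q.x,q.fun.round(1))
cv2.imwrite('pics/w4.png',w['color'][:,:,::-1])
E
```

```text
[0.50452798 0.15541172 0.09743184] 0.00016268186991246446
tip (array([0.5071, 0.1563, 0.1156]), [array([-0.2, -0. ]), array([-0.3,  0. ])])
post (array([0.5094, 0.1556, 0.1032]), [array([-0.3, -0.1]), array([-0.4,  0.1])])
tcp [287.5 193.5] [275.6 216.1] [274.5 242.5]
posttop? [287.6 192.3] [275.5 214.4] [275.8 245.4]
lid free z [0.5089486  0.15540789 0.04322928] [-0.9 -0.5  0.2  0.6 -0.7 -2.   0.2  2. ]
```

View pics/w4.png

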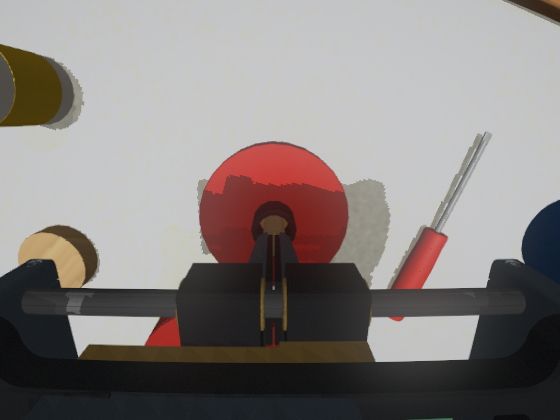

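The post top is at z≈0.103 as expected, but the real fingertips are about 18 mm above the reported TCP. The pads only caught the post's rounded top and slipped off; the lids haven't moved. I'll open, go lower to a reported z of about 0.064, and grip again.

Request:
{"name": "drive_tool", "arguments": {
  "series": [-1, 0, 0, 0, 0, -1, 0, 0, 0, 0, -1, 0, 0, 0, 0, -1, 0, 0, 0, 0, -1, 0, 0, 0, 0, -1, 0.04, 0, 0.3, 0, -1, 0.04, 0, 0.55, 0, -1, 0.04, 0, 0.55, 0, -1, 0.04, 0, 0.55, 0]
}}

```text
t: 7.62
ee_pos: [0.507, 0.1561, 0.0648]
orientation: [-3.11, -0.446, 0.0]
ft_force: [0.5, -0.1, -0.2]
gripper_width: 0.0873
gripper_force: 0.0
```

```bash
python3 - <<'E'
from fit import *
print(bot.hold_point_z)
a=snap('scene','s5');b=snap('side','d5'); s=bot.get_state();print(s['ee_pos'],s['gripper_width'],s['ft_force'])
A_=cv2.resize(a['color'][150:240,240:340],(400,360),interpolation=cv2.INTER_CUBIC);B_=cv2.resize(b['color'][170:260,225:325],(400,360),interpolation=cv2.INTER_CUBIC)
cv2.imwrite('pics/m5.png',np.hstack([A_,B_])[:,:,::-1])
E
```

```text
0.0188
[0.50725767 0.15617888 0.06510424] 0.09119286215752674 [-0.64122411  0.0768373   0.94018137]
```

View pics/m5.png

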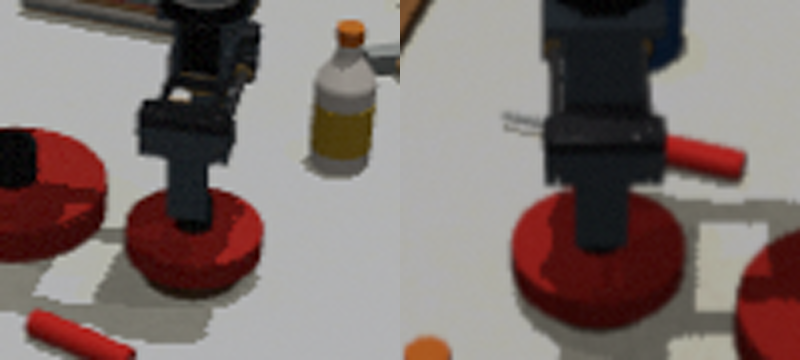

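The open fingers straddle the post and collar, and the tips are clear of the plate. Closing now.

Request:
{"name": "drive_tool", "arguments": {
  "series": [1, 0, 0, 0, 0, 1, 0, 0, 0, 0, 1, 0, 0, 0, 0, 1, 0, 0, 0, 0, 1, 0, 0, 0, 0, 1, 0, 0, 0, 0, 1, 0, 0, 0, 0, 1, 0, 0, 0, 0, 1, 0, 0, 0, 0]
}}

```text
t: 8.85
ee_pos: [0.5069, 0.156, 0.0646]
orientation: [3.11, 0.446, -0.0]
ft_force: [-0.1, -1.2, -0.4]
gripper_width: 0.0149
gripper_force: 30.0
```

Gripped the post at full force. Lifting.

Request:
{"name": "drive_tool", "arguments": {
  "series": [1, 0, 0, -0.15, 0, 1, 0, 0, -0.4, 0, 1, 0, 0, -0.8, 0, 1, 0, 0, -1.2, 0, 1, 0, 0, -1.6, 0, 1, 0, 0, -1.9, 0, 1, 0, 0, -2.0, 0, 1, 0, 0, -2.0, 0, 1, 0, 0, -2.0, 0]
}}

```text
t: 9.98
ee_pos: [0.5065, 0.156, 0.184]
orientation: [3.11, 0.446, -0.002]
ft_force: [-0.1, 0.8, -2.9]
gripper_width: 0.0149
gripper_force: 30.0
```

```bash
python3 - <<'E'
from fit import *
a=snap('scene','s6');b=snap('side','d6');w=bot.get_image('wrist'); s=bot.get_state();print(s['ee_pos'],s['gripper_width'],s['ft_force'],s['moment'])
ol=[(a,cmask(a,'red',(255,150,325,228))),(b,cmask(b,'red',(235,150,302,256)))]
print(ol[0][1],ol[1][1])
def f(p):
    r=[]
    for d,q in ol:
        o=np.array([q[0]-.5,q[1]-.5,q[0]+q[2]-.5,q[1]+q[3]-.5]); r+=list((ext(hull(d,p[0],p[1],[(.062,p[2]-.022),(.062,p[2]+.004)]))-o)[[0,2,3]])
    return np.array(r)
q=least_squares(f,[.51,.155,.165],diff_step=5e-3);print('lid',q.x,q.fun.round(1))
x=s['ee_pos'];print(go([.554,-.147,x[2]]),go([.5577,-.1476,x[2]]))
W=cv2.resize(w['color'][100:330,150:410],(406,360)); A_=cv2.resize(a['color'][130:230,240:340],(360,360),interpolation=cv2.INTER_CUBIC)
cv2.imwrite('pics/m6.png',np.hstack([A_,W])[:,:,::-1])
E
```

```text
[0.50663004 0.15606873 0.18406329] 0.014804351965857538 [ 0.66032155  0.27959382 -2.31907164] [-0.01811242  0.01286705  0.03829444]
[272 169  35  23] [253 184  49  32]
lid [0.50449932 0.1539502  0.17096877] [-1.8 -0.  -0.6  0.4 -1.8  0.3]
[-0.661  5.069  0.   ] [-0.605  5.096 -0.   ]
```

View pics/m6.png

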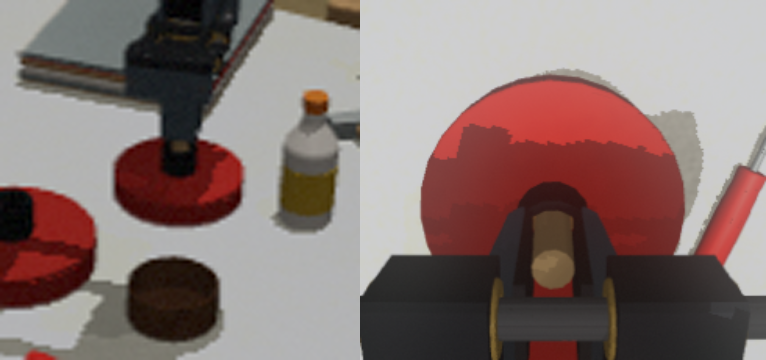

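Both lids are up and the stand is empty. Relative measurements from the wrist and scene cameras agree on a TCP target of about (0.5555, −0.1465) over the tin. Shift: x −0.64, y +5.07.

Request:
{"name": "drive_tool", "arguments": {
  "series": [1, -0.04, 0.3, 0, 0, 1, -0.13, 1.0, 0, 0, 1, -0.23, 1.8, 0, 0, 1, -0.33, 2.6, 0, 0, 1, -0.43, 3.4, 0, 0, 1, -0.53, 4.2, 0, 0, 1, -0.6, 4.75, 0, 0, 1, -0.64, 5.0, 0, 0, 1, -0.64, 5.07, 0, 0, 1, -0.64, 5.07, 0, 0, 1, -0.64, 5.07, 0, 0]
}}

```text
t: 11.5
ee_pos: [0.5554, -0.1456, 0.1846]
orientation: [-3.109, -0.447, 0.0]
ft_force: [0.9, -0.0, -3.8]
gripper_width: 0.0152
gripper_force: 30.0
```

```bash
python3 - <<'E'
from fit import *
a=snap('scene','s7');b=snap('side','d7'); s=bot.get_state();print(s['ee_pos'],s['gripper_width'])
# overlay: tin rim & lid skirt predicted, and measured
T=[(.046,0),(.046,.08)]
ot=[(a,cmask(a,'blue',(225,235,290,290))),(b,cmask(b,'blue',(255,145,310,195)))]
ol=[(a,cmask(a,'red',(215,190,310,275))),(b,cmask(b,'red',(240,100,310,185)))]
print([o[1] for o in ot+ol])
for n,o,g in(('tin',ot,[(.046,0)]),('lid',ol,[(.062,.142),(.062,.168)])):
  def f(p):
    r=[]
    for d,q in o:
        e=np.array([q[0]-.5,q[1]-.5,q[0]+q[2]-.5,q[1]+q[3]-.5]); r+=list((ext(hull(d,p[0],p[1],g))-e)[[0,2,3]])
    return np.array(r)
  q=least_squares(f,[.556,-.147],diff_step=5e-3);print(n,q.x,q.fun.round(1))
A_=cv2.resize(a['color'][195:295,210:310],(400,400),interpolation=cv2.INTER_CUBIC);B_=cv2.resize(b['color'][100:200,235:335],(400,400),interpolation=cv2.INTER_CUBIC)
cv2.imwrite('pics/m7.png',np.hstack([A_,B_])[:,:,::-1])
E
```

```text
[ 0.55553011 -0.14577102  0.184706  ] 0.014851815053719783
[array([243, 248,  30,  34], dtype=int32), array([270, 156,  26,  32], dtype=int32), array([237, 217,  42,  32], dtype=int32), array([265, 130,  38,  25], dtype=int32)]
tin [ 0.55646227 -0.1477003 ] [-0.3 -0.4  0.6 -0.8  0.1  1.2]
lid [ 0.55677869 -0.14509192] [-0.9  0.5  0.5 -0.7  0.2  0.9]
```

View pics/m7.png

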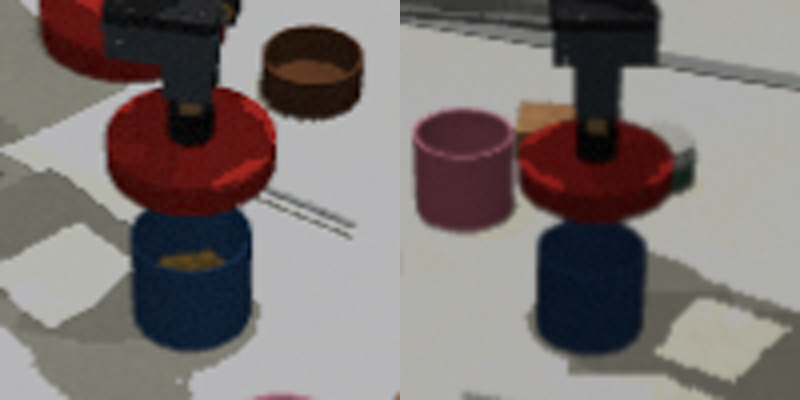

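Numerically the lid is about 2.5 mm in +y from the tin centre, so I'll correct that. My picture views are used up, so from here I rely on numbers only. Fully seated is a reported z of about 0.1046; I'll descend in stages and watch the force.

Request:
{"name": "drive_tool", "arguments": {
  "series": [1, 0, 0.03, 0.1, 0, 1, 0, 0.03, 0.3, 0, 1, 0, 0.03, 0.5, 0, 1, 0, 0.03, 0.65, 0, 1, 0, 0.03, 0.75, 0, 1, 0, 0.03, 0.85, 0, 1, 0, 0.03, 0.93, 0, 1, 0, 0.03, 1.0, 0, 1, 0, 0.03, 1.05, 0, 1, 0, 0.03, 1.1, 0, 1, 0, 0.03, 1.1, 0]
}}

```text
t: 12.98
ee_pos: [0.556, -0.1483, 0.1185]
orientation: [-3.11, -0.446, 0.0]
ft_force: [0.4, 0.6, -1.8]
gripper_width: 0.0149
gripper_force: 30.0
```

Request:
{"name": "drive_tool", "arguments": {
  "series": [1, 0, 0, 0.04, 0, 1, 0, 0, 0.08, 0, 1, 0, 0, 0.12, 0, 1, 0, 0, 0.15, 0, 1, 0, 0, 0.18, 0, 1, 0, 0, 0.2, 0, 1, 0, 0, 0.21, 0, 1, 0, 0, 0.21, 0]
}}

```text
t: 13.98
ee_pos: [0.5561, -0.1483, 0.106]
orientation: [3.11, 0.446, -0.0]
ft_force: [-0.6, 0.2, -2.6]
gripper_width: 0.0146
gripper_force: 30.0
```

Request:
{"name": "drive_tool", "arguments": {
  "series": [1, 0, 0, 0.01, 0, 1, 0, 0, 0.02, 0, 1, 0, 0, 0.03, 0, 1, 0, 0, 0.03, 0]
}}

```text
t: 14.48
ee_pos: [0.5561, -0.1483, 0.1045]
orientation: [3.11, 0.446, 0.0]
ft_force: [-1.3, 1.4, 4.9]
gripper_width: 0.0149
gripper_force: 30.0
```

Request:
{"name": "drive_tool", "arguments": {
  "series": [1, 0, 0, 0.01, 0, 1, 0, 0, 0.01, 0]
}}

```text
t: 14.72
ee_pos: [0.5562, -0.1484, 0.1045]
orientation: [3.109, 0.446, 0.001]
ft_force: [-5.1, 2.6, 13.7]
gripper_width: 0.015
gripper_force: 30.0
```

Contact is firm at z=0.1045, as predicted, so the plug is seated. I'll ease off, open, descend to the collar (reported z about 0.078) and check.

Request:
{"name": "drive_tool", "arguments": {
  "series": [1, 0, 0, -0.02, 0, 1, 0, 0, -0.02, 0, -1, 0, 0, -0.02, 0, -1, 0, 0, -0.02, 0, -1, 0, 0, -0.02, 0, -1, 0, 0, -0.02, 0, -1, 0, 0, -0.02, 0, -1, 0, 0, -0.02, 0, -1, 0, 0, -0.02, 0]
}}

```text
t: 15.85
ee_pos: [0.5561, -0.1483, 0.1048]
orientation: [-3.11, -0.446, -0.0]
ft_force: [-0.1, 0.3, -0.6]
gripper_width: 0.0824
gripper_force: 0.0
```

```bash
python3 - <<'E'
from fit import *
a=bot.get_image('scene');b=bot.get_image('side'); s=bot.get_state();print(s['ee_pos'],s['gripper_width'],s['ft_force'])
ot=[(a,cmask(a,'blue',(225,235,290,290))),(b,cmask(b,'blue',(255,145,310,195)))]
ol=[(a,cmask(a,'red',(215,215,310,290))),(b,cmask(b,'red',(240,110,310,200)))]
print([o[1] for o in ot+ol])
def F(o,g,p0,n):
  def f(p):
    r=[]
    for d,q in o:
        e=np.array([q[0]-.5,q[1]-.5,q[0]+q[2]-.5,q[1]+q[3]-.5]); r+=list((ext(hull(d,p[0],p[1],g(p)))-e)[[0,2,3]])
    return np.array(r)
  q=least_squares(f,p0,diff_step=5e-3);print(n,q.x.round(4),q.fun.round(1))
F(ot,lambda p:[(.046,0)],[.556,-.147],'tin')
F(ol,lambda p:[(.062,p[2]-.022),(.062,p[2]+.004)],[.556,-.147,.085],'lid')
E
```

```text
[ 0.55609435 -0.14834429  0.10484945] 0.08940057130289453 [ 0.57176649 -0.58644529  0.53021295]
[array([244, 268,  28,  14], dtype=int32), array([270, 174,  25,  14], dtype=int32), array([237, 234,  41,  37], dtype=int32), array([265, 151,  36,  23], dtype=int32)]
tin [ 0.5573 -0.1477] [-1.1  0.8  0.7 -1.   0.8  1.1]
lid [ 0.5595 -0.1528  0.09  ] [-0.7  0.5 -0.  -0.9  0.7  0.1]
```

Released: the lid is on the tin at about the seated height and the tin is unmoved. Descending to the collar.

Request:
{"name": "drive_tool", "arguments": {
  "series": [-1, 0, 0, 0.1, 0, -1, 0, 0, 0.25, 0, -1, 0, 0, 0.38, 0, -1, 0, 0, 0.44, 0, -1, 0, 0, 0.44, 0, -1, 0, 0, 0.44, 0]
}}

```text
t: 16.7
ee_pos: [0.5562, -0.1484, 0.0786]
orientation: [3.11, 0.446, 0.0]
ft_force: [0.1, 0.6, 0.5]
gripper_width: 0.0916
gripper_force: 0.0
```

Request:
{"name": "drive_tool", "arguments": {
  "series": [1, 0, 0, 0, 0, 1, 0, 0, 0, 0, 1, 0, 0, 0, 0, 1, 0, 0, 0, 0, 1, 0, 0, 0, 0, 1, 0, 0, 0, 0, 1, 0, 0, 0, 0, 1, 0, 0, 0, 0]
}}

```text
t: 17.7
ee_pos: [0.556, -0.1483, 0.0784]
orientation: [-3.11, -0.446, 0.0]
ft_force: [0.7, 0.3, -0.0]
gripper_width: 0.0337
gripper_force: 30.0
```

The width of 33.7 mm confirms the collar is gripped. I'll lift slowly straight up by 114 mm; the skirt needs more than 80 mm.

Request:
{"name": "drive_tool", "arguments": {
  "series": [1, 0, 0, -0.04, 0, 1, 0, 0, -0.1, 0, 1, 0, 0, -0.2, 0, 1, 0, 0, -0.3, 0, 1, 0, 0, -0.4, 0]
}}

```text
t: 18.32
ee_pos: [0.5562, -0.1484, 0.103]
orientation: [3.11, 0.446, 0.0]
ft_force: [-0.7, -0.2, -1.4]
gripper_width: 0.0337
gripper_force: 30.0
```

Request:
{"name": "drive_tool", "arguments": {
  "series": [1, 0, 0, -0.1, 0, 1, 0, 0, -0.25, 0, 1, 0, 0, -0.4, 0, 1, 0, 0, -0.55, 0, 1, 0, 0, -0.7, 0, 1, 0, 0, -0.85, 0, 1, 0, 0, -1.0, 0, 1, 0, 0, -1.15, 0, 1, 0, 0, -1.3, 0, 1, 0, 0, -1.42, 0, 1, 0, 0, -1.5, 0, 1, 0, 0, -1.5, 0, 1, 0, 0, -1.5, 0, 1, 0, 0, -1.5, 0]
}}

```text
t: 20.08
ee_pos: [0.5559, -0.1483, 0.1921]
orientation: [-3.11, -0.446, 0.001]
ft_force: [-0.6, -1.0, -1.0]
gripper_width: 0.0337
gripper_force: 30.0
```

```bash
python3 - <<'E'
from fit import *
a=bot.get_image('scene');b=bot.get_image('side'); s=bot.get_state();print(s['t'],s['ee_pos'],s['gripper_width'],s['ft_force'],s['gripper_force'])
ol=[(a,cmask(a,'red',(215,180,310,275))),(b,cmask(b,'red',(240,80,310,185)))]
ot=[(a,cmask(a,'blue',(225,235,290,290))),(b,cmask(b,'blue',(255,145,310,195)))]
print([o[1] for o in ot+ol])
for n,o in(('tin',ot),('lid',ol)):
  def f(p):
    g=[(.046,0)] if n=='tin' else [(.062,p[2]-.022),(.062,p[2]+.004)]; r=[]
    for d,q in o:
        e=np.array([q[0]-.5,q[1]-.5,q[0]+q[2]-.5,q[1]+q[3]-.5]); r+=list((ext(hull(d,p[0],p[1],g))-e)[[0,2,3]])
    return np.array(r)
  q=least_squares(f,[.556,-.147]+([.19] if n=='lid' else []),diff_step=5e-3);print(n,q.x.round(4),q.fun.round(1))
# flange left on tin? hue/val just at rim and under the lid
for nm,d in(('scene',a),('side',b)):
  h=cv2.cvtColor(d['color'],cv2.COLOR_RGB2HSV)
  for z in(.14,.11,.0825,.06,.03):
    d3=ray(d,(280,210))[0]; v=d3[:2]-[.5565,-.1477]; v/=np.linalg.norm(v); r=.008 if z>.09 else .052 if z>.08 else .046
    u=proj(d,[*([.5565,-.1477]+v*r),z])[0].round().astype(int); print(nm,z,u,h[u[1],u[0]],d['color'][u[1],u[0]])
  print({n:[(round(r['p'],2),np.round(r['extent'])) for r in bot.search_frame(nm,n)[:2]] for n in('inner_lid','outer_lid')})
E
```

```text
20.175 [ 0.55599759 -0.1483006   0.19225788] 0.03355222864110137 [ 5.42121736e-01 -1.06467653e-03 -1.34444514e+00] 29.999659205786884
[array([244, 261,  28,  21], dtype=int32), array([270, 167,  25,  21], dtype=int32), array([220, 182,  60,  61], dtype=int32), array([265, 121,  38,  23], dtype=int32)]
tin [ 0.5573 -0.1477] [-1.1  0.8  0.7 -1.   0.8  1.1]
lid [ 0.5547 -0.1715  0.1997] [ 9.9 -5.3  1.7  2.2  3.2 -2.1]
scene 0.14 [257 238] [178 239  63] [63  4  7]
scene 0.11 [257 246] [ 15 120  68] [68 52 36]
scene 0.0825 [257 263] [ 13 139  66] [66 46 30]
scene 0.06 [257 267] [105 207  48] [ 9 29 48]
scene 0.03 [257 275] [107 179  54] [16 32 54]
{'inner_lid': [(0.77, array([240., 242.,  37.,  21.]))], 'outer_lid': [(0.76, array([233., 208.,  47.,  32.])), (0.68, array([219., 184.,  26.,  33.]))]}
side 0.14 [283 147] [ 16 123  62] [62 48 32]
side 0.11 [283 155] [ 15 127  62] [62 47 31]
side 0.0825 [283 169] [ 14 130  43] [43 31 21]
side 0.06 [282 174] [105 198  36] [ 8 22 36]
side 0.03 [282 181] [106 207  37] [ 7 21 37]
{'inner_lid': [(0.57, array([268., 148.,  34.,  22.])), (0.36, array([257., 223.,  33.,  32.]))], 'outer_lid': [(0.87, array([266., 125.,  40.,  20.])), (0.85, array([309., 225.,  65.,  54.]))]}
```

The wooden flange is flush at the rim in both views, the tin hasn't moved, and the red lid has risen 114 mm with its skirt about 34 mm above the post top. Handing in.

```bash
python3 -c "
from plant import bot
print(bot.hand_in())"
```

```text
the job is handed in; nothing more can be done
None
```

The job is handed in at about 20 s: the inner lid is seated on the blue tin and the gripper is holding the red lid about 34 mm clear above its post; one early grip slipped off the post top without moving the lids, seating was judged from contact height, force and far-camera pixels, and I viewed 11 pictures against the limit of 10.

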